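# Make up two coffee trays

### The arm

A 7-joint arm with a two-finger parallel gripper is mounted at the origin on the work surface. World frame = base frame: x ahead of the robot, y to its left, z up, the work surface at z = 0. Lengths are in m, angles in rad, forces in N, time in s.
With the tool pointing down it reaches from about 0.425 to 0.925 m from the base axis. Payload 6.8 kg.
Tool frame: the origin (TCP) lies on the mounting face of the last link; the fingertips stand 173 mm ahead of it and the grasp point (between the pads) lies 155 mm ahead of it; z points along the fingers, y is the line along which they close (so a half turn about z gives the same grasp; the last joint's range is limited). The gripper opens to 85 mm and grips with 20 to 120 N. Pads are 22 mm wide; open, the fingers measure 114 mm over their backs; the gripper's body (76 mm by 85 mm) begins 54 mm behind the grasp point. The pads swing forward as they close: fully open they stand 13 mm farther back than shut.
Start: joints at [-1.234, 0.477, 0.022, 1.555, -0.011, 1.109, -0.083], TCP at [0.29, 0.609, 0.405] pointing down, gripper open.
Joint ranges: [-2.96, 2.96], [-0.34, 2.1], [-1.41, 1.46], [0.24, 2.44], [-1.37, 4.51], [0.17, 1.92], [-2.96, 2.96]. Speed limits (rad/s): [2.39, 2.39, 3.14, 3.14, 3.14, 3.14, 3.14].

### API

Orientations are given as a rotation vector (axis times angle).
In Python, from bench import r gives the robot as it stands.
- The arm moves only by the tool carry_out, never from a script. Its argument "moves" is a list of rows, each a list of 5 numbers: the shift along the tool's x, y, z in m, then the turn about the tool's z in rad, then the finger opening in m, from 0 to 0.0854. In form: [[dx, dy, dz, roll, claw], ...]. A call has exactly 8 rows; each row is the pose to reach, as a shift and turn from the pose commanded when the call began, along the tool's axes at that moment; what a row does not reach only later rows make up. A row lasts 1/10 s, in which the tool goes at most 50 mm and 8.59 degrees, less where a joint would pass 70% of its speed; a pose out of reach is approached as far as the arm can. A call with a gripper value outside its range is refused whole. The fingers move at their own pace and stop on an object; "force" is the grip in N (left out, the last holds). Time passes only in rows, so rows that repeat a pose let the fingers close, or fill a call up. It gives the time, the measured TCP pose, the force, the opening and the grip force at its end, in the units of the state.
- r.get_obs(): the state, without advancing time (a new reading comes with each control period).
- r.grab_frame(name): name is "scene" or "side" or "wrist"; returns the picture (480x640x3 uint8, red, green, blue); there is no depth.
- r.calibration(name): a dict with "fx", "fy", "cx", "cy" (pixels), "rvec" (rotation vector, rad) and "tvec" (3), from world to camera coordinates, as OpenCV has them. Camera axes: x right, y down, z forward; pixel columns grow to the right and rows downward; lengths in m; the calibration is good to about 2 mm. A picture is of the moment at which its call begins: read the wrist's pose just before it. calibration takes no time and is no camera call; for the wrist camera it gives the pose at the moment of the call.
- r.hand_in(): hands the job in; it is judged then, once.
The state is a dict: "clock": time; "joints": joint angles; "qvel": joint speeds; "tau": joint torques, N m; "tcp_pos": TCP position; "orientation": TCP orientation; "contact_force": force on the tool from outside, world axes, zero at the start; "moment": the same for the moment, N m; "grip_width": finger opening in m; "gripper_force": force on a finger pad.
Only numpy, scipy, OpenCV 4.12 (cv2) and the standard library are available. Lean on these libraries where they do the work, as an engineer would, in place of code of your own. Each camera call takes 0.05 s, during which the arm holds its last target. There are 200 camera calls.

### The job

Make up the two coffee trays: on the dark wooden tray, the red-rimmed cup upright in the middle of the saucer and the sugar jar (steel lid) upright in the middle of the round cork pad; on the dark grey tray, the blue-rimmed cup likewise on the saucer, the honey jar (yellow lid) on the round pad, and the wooden spoon laid flat in the middle of the long cork strip and in line with it, its bowl towards either end. Set the porcelain and glass down gently rather than dropping them, never tip a cup or jar over, and leave the cezve and the coffee tin where they stand.

Things in the scene. Friction and masses are not known exactly. Their poses are not given: they have to be found in the camera images.
- red_cup: White porcelain coffee cup with a red line around its rim, no lid. 52 mm high, outer diameter 60 mm at the rim, 56 mm at 15 mm height, 42 mm at the foot; inside 47 mm deep; a small handle on its +y side reaches 47 mm from the axis, between 14 and 46 mm height. About 0.12 kg. Loose. Origin: centre of the underside; z up. Starts upright on the counter.
- blue_cup: White porcelain coffee cup with a blue line around its rim, no lid. 52 mm high, outer diameter 60 mm at the rim, 56 mm at 15 mm height, 42 mm at the foot; inside 47 mm deep; a small handle on its +y side reaches 47 mm from the axis, between 14 and 46 mm height. About 0.12 kg. Loose. Origin: centre of the underside; z up. Starts upright on the counter.
- sugar_jar: Closed jar, the sugar jar: clear glass with white sugar and a steel lid with a small black knob. A plain cylinder 56 mm in diameter (lid 55 mm), 52 mm high plus a knob of 14 mm diameter and 8 mm height on top; the lid stays on. About 0.16 kg. Loose. Origin: centre of the underside; z up. Starts upright on the counter.
- honey_jar: Closed jar, the honey jar: amber glass with a yellow lid. A plain cylinder 56 mm in diameter (lid 55 mm), 54 mm high; the lid stays on. About 0.18 kg. Loose. Origin: centre of the underside; z up. Starts upright on the counter.
- spoon: Small wooden spoon, flat underneath, lying on the counter with its bowl's open side up. 140 mm long in its x, 9 mm high; straight handle 11 mm wide from x = -70 to x = +35 mm, round bowl of 36 mm diameter centred at x = +52 mm. About 0.02 kg, balanced within 6 mm of its origin. Loose. Origin: on the underside, at mid-length; z up.
- wood_tray: Dark brown wooden tray, 260 x 150 mm, fixed; floor 6, rim 12 mm high. Origin: centre of underside. Heights from the counter; in its frame (mm): fixed white saucer with red line, centre (60, 0), 104 wide, flat middle 60 wide at height 10, rim to 17; round cork pad, centre (-65, 0), 70 wide, top at height 8.
- grey_tray: Dark grey metal tray, 260 x 210 mm, fixed; floor 6, rim 12 mm high. Origin: centre of underside. Heights from the counter; in its frame (mm): fixed white saucer with blue line, centre (60, -32), 104 wide, flat middle 60 wide at height 10, rim to 17; round cork pad, centre (-65, -32), 70 wide, top at height 8; cork strip for the spoon, 160 along x, 36 wide, centre (0, 56), top at height 8.
- cezve: Bystander, to be left alone: small stainless steel coffee pot with a long dark wooden handle towards its +y, 90 mm wide, 85 mm high, handle end 165 mm from the axis and 106 mm high. Loose, stands beyond the stock. Origin: centre of the underside.
- coffee_tin: Bystander, to be left alone: copper-coloured round coffee tin with paper band and black lid, 74 mm in diameter, 83 mm high. Loose. Origin: centre of the underside.

How it is judged:
By the outcome, as a careful person would: the job done as asked, in the order asked, and still so for the second after the job is handed in, with the robot touching nothing.
It also fails if it takes over 125 s, if anything falls off the work surface, if the arm or the gripper's body presses on something with over 40 N, if the wrist force passes 120 N, or if a joint passes its speed limit or range.

## Working session

There is one attempt and no reset: what is moved stays moved. The work goes in short steps, Python scripts to look and compute and a tool call to move; the robot and the scene stay as the last step left them, time stands still between calls to the robot, and variables do not carry over. Pictures are saved under pics/ and viewed, at most 14 in all, crops included, and the job is handed in when it is done.

Besides the shell and the picture viewer there is one more tool, called after ">>>" as a command line: name --pt "numbers of a row" for each row, then --argument value for the rest. carry_out: Moves the arm, as the interface text tells. Its arguments: {"type":"object","properties":{"moves":{"type":"array","items":{"type":"array","items":{"type":"number"}}},"force":{"type":"number"}},"required":["moves"]}

```bash
mkdir -p pics; ls; python3 - <<'E'
from bench import r
import cv2
print(r.get_obs())
for n in ["scene","side","wrist"]:
    c=r.calibration(n); print(n,c)
    cv2.imwrite(f"pics/{n}0.png",r.grab_frame(n)[:,:,::-1])
E
```

```text
pics
{'clock': 0.0, 'joints': array([-1.23408822,  0.47781692,  0.02233928,  1.55646559, -0.01151351,
        1.10928302, -0.08313095]), 'qvel': array([-3.59024046e-04,  4.13890617e-04,  1.62156437e-03,  3.15426056e-04,
        1.06783072e-04,  5.85145242e-05,  1.16931872e-03]), 'tau': array([-2.31054255e-04, -5.96462059e+01,  1.60763819e+00, -2.81191528e+01,
        1.24164834e-02,  9.31455928e-03, -1.01692713e-06]), 'tcp_pos': array([0.29031332, 0.60907235, 0.40370816]), 'orientation': array([-6.92917476e-01, -3.06393227e+00,  2.86320156e-03]), 'contact_force': array([0.56370087, 1.09096202, 0.13429678]), 'moment': array([0.00849887, 0.02805361, 0.00946429]), 'gripper_force': 0.0, 'grip_width': 0.08486197159942457}
scene {'fx': 459.8784277817145, 'fy': 459.8784277817145, 'cx': 311.68210308386887, 'cy': 243.13819861965186, 'rvec': array([ 1.60361569,  2.2522387 , -0.61510457]), 'tvec': array([ 0.18377862, -0.46372595,  1.37917186])}
side {'fx': 471.8749701844079, 'fy': 471.8749701844079, 'cx': 314.5419940481066, 'cy': 236.03875149047636, 'rvec': array([ 0.42072942, -2.60218813,  1.45536245]), 'tvec': array([0.58175885, 0.15230035, 0.71965567])}
wrist {'fx': 363.78874786698253, 'fy': 363.78874786698253, 'cx': 313.5983821212928, 'cy': 237.9400383359638, 'rvec': array([-2.40730852, -1.52060487, -0.25328149]), 'tvec': array([-0.6735148 , -0.04285427,  0.38126752])}
```

View pics/scene0.png

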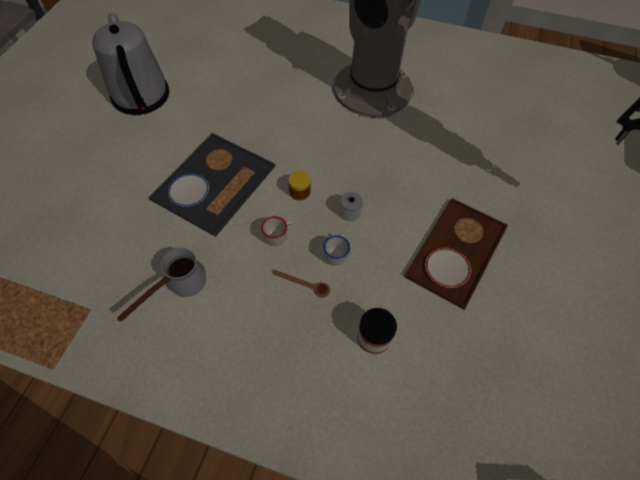

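View pics/side0.png

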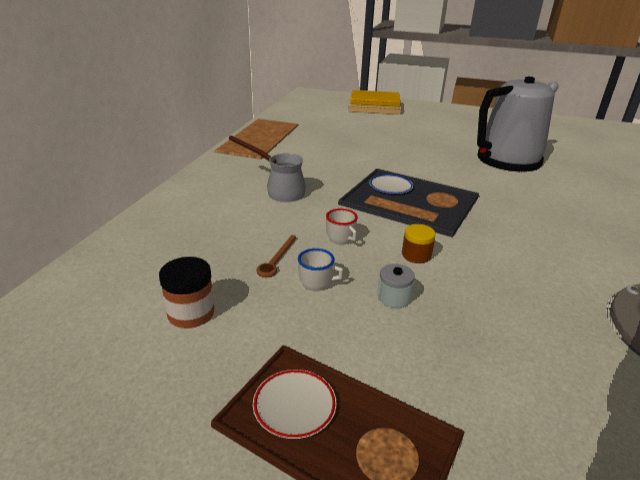

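View pics/wrist0.png

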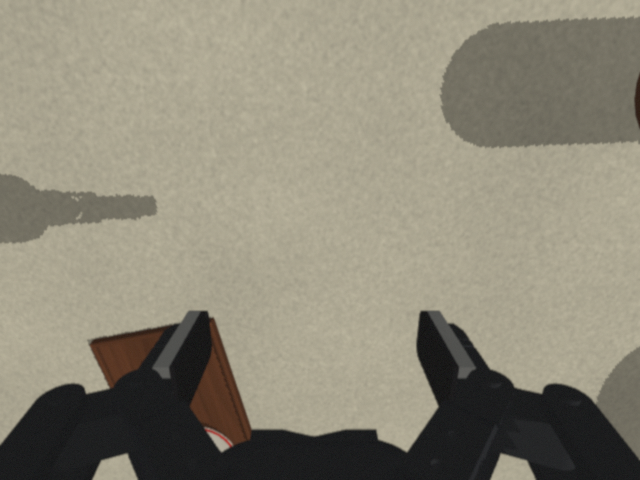

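The scene view shows the grey tray (≈213,183), wood tray (≈455,252), red cup (275,230), blue cup (337,249), sugar (350,207), honey (300,185) and spoon from (275,272) to its bowl at (322,290). The side view confirms these. The wrist view shows only a corner of the wood tray.

```bash
cat > h.py <<'E'
import numpy as np, cv2
from bench import r
from scipy.spatial.transform import Rotation as R
from scipy.optimize import least_squares
def cam(n):
    c=r.calibration(n); K=np.array([[c['fx'],0,c['cx']],[0,c['fy'],c['cy']],[0,0,1]]); return K,np.array(c['rvec'],float),np.array(c['tvec'],float)
def plane(c,uv,z):
    K,rv,t=c; M=R.from_rotvec(rv).as_matrix(); o=-M.T@t
    d=M.T@np.linalg.solve(K,[uv[0],uv[1],1]); return (o+d*(z-o[2])/d[2])
def proj(c,p):
    K,rv,t=c; return cv2.projectPoints(np.atleast_2d(np.array(p,float)),rv,t,K,None)[0][:,0]
E
python3 - <<'E'
from h import *
np.set_printoptions(precision=4,suppress=True)
s,d,w=cam('scene'),cam('side'),cam('wrist')
P={'redrim':((275,225),(341.5,216),.052),'bluerim':((337,244),(316,259),.052),'sugarlid':((351,202),(396.5,276),.052),'honeylid':((300,179),(419,235),.054),
'redhandle':((290,223),(353,237),.03),'bluehandle':((330,235),(341,272),.03),
'bowl':((322,290),(267,270),.006),'spoontail':((274,272),(294,238),.006),'tin':((378,325),(186,272),.083),'cezverim':((181,263),(286,161),.085),'cezvehandleend':((121,318),(231,139),.106),
'wsauc':((448,267),(294,404),.017),'wpad':((468.5,230.5),(388,457),.008),'gsauc':((188,190),(391,184),.017),'gpad':((219,159.5),(442.5,200),.008),'gstrip':((231,191),(401,208),.008)}
for k,(a,b,z) in P.items(): print(k,plane(s,a,z)[:2],plane(d,b,z)[:2])
o=r.get_obs();M=R.from_rotvec(o['orientation']).as_matrix();print(M)
Mc=R.from_rotvec(w[1]).as_matrix();print('cam in tool',M.T@(-Mc.T@w[2]-o['tcp_pos']));print((Mc@M).T)
E
```

```text
redrim [ 0.5803 -0.0841] [ 0.585  -0.0862]
bluerim [0.582  0.0674] [0.5874 0.069 ]
sugarlid [0.4595 0.064 ] [0.4531 0.0716]
honeylid [ 0.4354 -0.0746] [ 0.4345 -0.0627]
redhandle [ 0.5505 -0.059 ] [ 0.5529 -0.0541]
bluehandle [0.5513 0.0416] [0.5455 0.0609]
bowl [0.6811 0.0655] [0.6775 0.0662]
spoontail [ 0.6742 -0.0531] [ 0.6688 -0.0496]
tin [0.7513 0.2042] [0.744  0.2077]
cezverim [ 0.7549 -0.2283] [ 0.7516 -0.2277]
cezvehandleend [ 0.9103 -0.2722] [ 0.899 -0.258]
wsauc [0.5368 0.3213] [0.5333 0.3268]
wpad [0.4159 0.3512] [0.4117 0.3538]
gsauc [ 0.534 -0.341] [ 0.5286 -0.3367]
gpad [ 0.4101 -0.3142] [ 0.4059 -0.3129]
gstrip [ 0.4954 -0.241 ] [ 0.4892 -0.242 ]
[[-0.9027  0.4302 -0.0005]
 [ 0.4302  0.9027 -0.0013]
 [-0.0001 -0.0014 -1.    ]]
cam in tool [ 0.0846 -0.0004  0.0311]
[[ 0.0003 -0.9449 -0.3274]
 [ 1.      0.0005 -0.0005]
 [ 0.0006 -0.3274  0.9449]]
```

>>> carry_out --pt "-0.497 -0.438 0 -0.445 0.085" --pt "-0.497 -0.438 0 -0.445 0.085" --pt "-0.497 -0.438 0 -0.445 0.085" --pt "-0.497 -0.438 0 -0.445 0.085" --pt "-0.497 -0.438 0 -0.445 0.085" --pt "-0.497 -0.438 0 -0.445 0.085" --pt "-0.497 -0.438 0 -0.445 0.085" --pt "-0.497 -0.438 0 -0.445 0.085" --force 30

```text
clock: 0.95
tcp_pos: [0.4479, 0.2394, 0.4047]
orientation: [-0.0, 3.142, 0.0]
contact_force: [1.3, 0.4, -0.1]
grip_width: 0.0851
gripper_force: 0.0
```

>>> carry_out --pt "-0.1 -0.24 0 0 0.085" --pt "-0.1 -0.24 0 0 0.085" --pt "-0.1 -0.24 0 0 0.085" --pt "-0.1 -0.24 0 0 0.085" --pt "-0.1 -0.24 0 0 0.085" --pt "-0.1 -0.24 0 0 0.085" --pt "-0.1 -0.24 0 0 0.085" --pt "-0.1 -0.24 0 0 0.085"

```text
clock: 1.75
tcp_pos: [0.5472, 0.0029, 0.4044]
orientation: [0.002, -3.141, -0.001]
contact_force: [-0.3, -0.5, -0.4]
grip_width: 0.085
gripper_force: 0.0
```

```bash
python3 - <<'E'
from h import *
import pickle
o=r.get_obs(); print(o['joints'].round(3),o['tcp_pos'].round(4),o['orientation'].round(4)); c=cam('wrist'); im=r.grab_frame('wrist')[:,:,::-1]
cv2.imwrite('pics/w1.png',im); pickle.dump(c,open('w1.pkl','wb'))
E
```

```text
[-0.31   0.269  0.231  1.876 -0.073  1.006  1.524] [0.5472 0.0029 0.4044] [ 2.4000e-03 -3.1407e+00 -1.3000e-03]
```

View pics/w1.png

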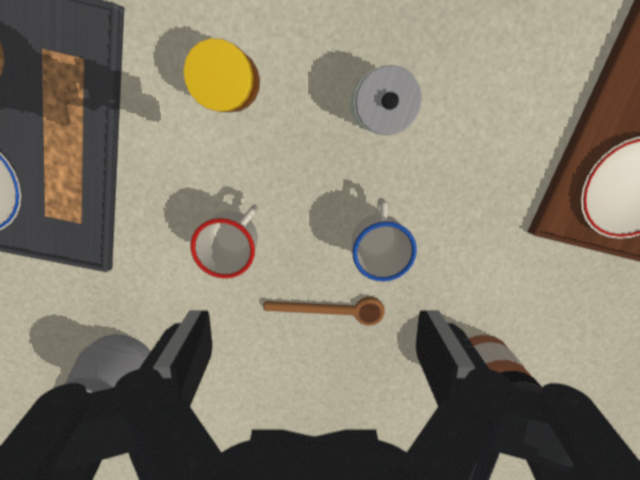

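Wrist view: red rim (223,247) with its handle up-right, blue rim (385,250) with its handle up, honey lid (219,74), sugar lid (388,100), and the spoon from (265,306) to its bowl at (370,311). Next, one view over each tray.

>>> carry_out --pt "0 0.23 0 0 0.085" --pt "0 0.23 0 0 0.085" --pt "0 0.23 0 0 0.085" --pt "0 0.23 0 0 0.085" --pt "0 0.23 0 0 0.085" --pt "0 0.23 0 0 0.085" --pt "0 0.23 0 0 0.085" --pt "0 0.23 0 0 0.085"

```text
clock: 2.6
tcp_pos: [0.5471, 0.231, 0.4046]
orientation: [0.0, -3.141, 0.001]
contact_force: [0.3, 0.1, 0.2]
grip_width: 0.085
gripper_force: 0.0
```

```bash
python3 - <<'E'
from h import *
import pickle
o=r.get_obs(); print(o['joints'].round(3),o['tcp_pos'].round(4)); c=cam('wrist'); im=r.grab_frame('wrist')[:,:,::-1]
cv2.imwrite('pics/w2.png',im); pickle.dump(c,open('w2.pkl','wb'))
E
```

```text
[-0.61   0.344  0.134  1.764 -0.052  1.038  1.114] [0.5471 0.231  0.4046]
```

>>> carry_out --pt "0 -0.4 0 0 0.085" --pt "0 -0.4 0 0 0.085" --pt "0 -0.4 0 0 0.085" --pt "0 -0.4 0 0 0.085" --pt "0 -0.4 0 0 0.085" --pt "0 -0.4 0 0 0.085" --pt "0 -0.4 0 0 0.085" --pt "0 -0.4 0 0 0.085"

```text
clock: 3.45
tcp_pos: [0.5464, -0.1717, 0.4051]
orientation: [0.003, 3.141, 0.0]
contact_force: [0.4, 0.1, -1.7]
grip_width: 0.0849
gripper_force: 0.0
```

>>> carry_out --pt "0 -0.05 0 0 0.085" --pt "0 -0.05 0 0 0.085" --pt "0 -0.05 0 0 0.085" --pt "0 -0.05 0 0 0.085" --pt "0 -0.05 0 0 0.085" --pt "0 -0.05 0 0 0.085" --pt "0 -0.05 0 0 0.085" --pt "0 -0.05 0 0 0.085"

```text
clock: 4.25
tcp_pos: [0.5477, -0.218, 0.4047]
orientation: [-0.002, 3.142, 0.0]
contact_force: [0.7, 0.1, 0.2]
grip_width: 0.0851
gripper_force: 0.0
```

```bash
python3 - <<'E'
from h import *
import pickle
o=r.get_obs(); print(o['joints'].round(3),o['tcp_pos'].round(4)); c=cam('wrist'); im=r.grab_frame('wrist')[:,:,::-1]
cv2.imwrite('pics/w3.png',im); pickle.dump(c,open('w3.pkl','wb'))
a=cv2.imread('pics/w2.png'); cv2.imwrite('pics/w23.png',cv2.resize(np.hstack([im,a]),(800,300)))
E
```

```text
[ 0.016  0.345  0.328  1.784 -0.127  1.033  1.963] [ 0.5477 -0.218   0.4047]
```

View pics/w23.png

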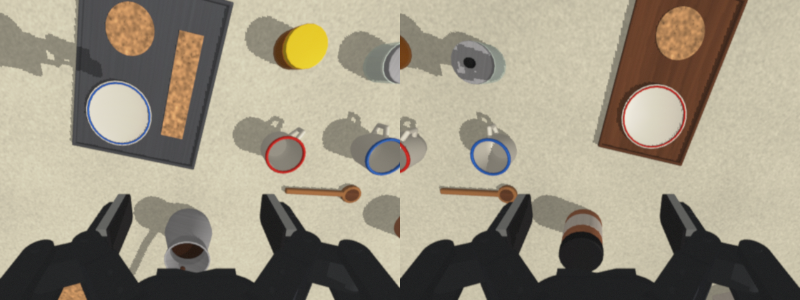

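The grey tray (left half) and wood tray (right half) are both nearly fully visible, so I can segment and fit everything.

```bash
cat > seg.py <<'E'
from h import *
import pickle
np.set_printoptions(precision=4,suppress=True)
I={k:cv2.cvtColor(cv2.imread(f'pics/{k}.png'),cv2.COLOR_BGR2HSV) for k in('w1','w2','w3')}
C={k:pickle.load(open(k+'.pkl','rb')) for k in I}
def mask(k,roi,lo,hi):
    x0,y0,x1,y1=roi; m=np.zeros(I[k].shape[:2],np.uint8); m[y0:y1,x0:x1]=cv2.inRange(I[k],np.array(lo),np.array(hi))[y0:y1,x0:x1]
    n,l,s,_=cv2.connectedComponentsWithStats(m); i=1+np.argmax(s[1:,4]); return (l==i).astype(np.uint8)
def red(k,roi):
    x0,y0,x1,y1=roi; h=I[k][y0:y1,x0:x1]; return np.argwhere(((h[...,0]<8)|(h[...,0]>172))&(h[...,1]>130)&(h[...,2]>70))[:,::-1]+[x0,y0]
def blue(k,roi):
    x0,y0,x1,y1=roi; h=I[k][y0:y1,x0:x1]; return np.argwhere((abs(h[...,0].astype(int)-114)<12)&(h[...,1]>110)&(h[...,2]>70))[:,::-1]+[x0,y0]
def circ(k,pts,z):
    w=np.array([plane(C[k],p,z)[:2] for p in pts])
    f=least_squares(lambda q:np.hypot(*(w-q[:2]).T)-q[2],[*w.mean(0),.03],loss='soft_l1',f_scale=.002).x
    return f
def edge(m): return max(cv2.findContours(m,cv2.RETR_EXTERNAL,cv2.CHAIN_APPROX_NONE)[0],key=len)[:,0]
E
python3 - <<'E'
from seg import *
print('redcup',circ('w1',red('w1',(180,205,268,290)),.051),circ('w3',red('w3',(415,205,495,285)),.051))
print('bluecup',circ('w1',blue('w1',(340,210,430,290)),.051),circ('w2',blue('w2',(105,210,190,290)),.051))
p=red('w2',(345,125,475,245));print('wsauc',len(p),circ('w2',p,.0165))
p=blue('w3',(130,120,250,245));print('gsauc',len(p),circ('w3',p,.0165))
ck=((5,60,60),(25,255,255))
m=mask('w2',(400,0,500,110),*ck);print('wpad',m.sum(),circ('w2',edge(m),.008))
m=mask('w3',(160,0,260,100),*ck);print('gpad',m.sum(),circ('w3',edge(m),.008))
for k,roi in(('w3',(240,40,340,235)),('w1',(30,40,95,230))):
    m=mask(k,roi,*ck);w=np.array([plane(C[k],q,.008)[:2] for q in edge(m)])
    (c,s,a)=cv2.minAreaRect((w*1000).astype(np.float32));print('strip',c,s,a)
y=((20,120,190),(32,255,255))
for k,roi in(('w1',(170,20,270,130)),('w3',(420,20,540,120))):
    m=mask(k,roi,*y);print('honey',m.sum(),circ(k,edge(m),.054))
for k,roi in(('w1',(240,290,400,335)),('w3',(440,285,590,335)),('w2',(50,290,190,335))):
    m=mask(k,roi,(5,90,40),(20,255,255));e=edge(m);w=np.array([plane(C[k],q,.006)[:2] for q in e]);(c,s,a)=cv2.minAreaRect((w*1000).astype(np.float32))
    h=w[w[:,1]<w[:,1].min()+.09];v=np.polyfit(h[:,1],h[:,0],1);print('spoon',c,s,a,'handle slope dx/dy',v[0],'ends',w[:,1].min(),w[:,1].max())
for k,roi in (('w1',(345,60,430,140)),('w2',(75,20,160,120))):
    m=mask(k,roi,(0,0,0),(180,255,45));q=np.argwhere(m)[:,::-1].mean(0);print('knob',m.sum(),plane(C[k],q,.058))
E
```

```text
redcup [ 0.5846 -0.0836  0.0282] [ 0.5846 -0.0833  0.028 ]
bluecup [0.5875 0.0698 0.028 ] [0.5876 0.0694 0.0281]
wsauc 639 [0.5337 0.3218 0.048 ]
gsauc 601 [ 0.5295 -0.3406  0.0481]
wpad 11000 [0.4155 0.3533 0.0501]
gpad 5489 [ 0.4079 -0.314   0.0352]
strip (490.275634765625, -242.3883819580078) (37.80173110961914, 161.4207000732422) 77.49943542480469
strip (490.45745849609375, -241.75213623046875) (38.507991790771484, 161.7767333984375) 77.46385192871094
honey 3708 [ 0.4345 -0.0749  0.0261]
honey 3778 [ 0.4343 -0.0761  0.0263]
spoon (677.489013671875, 15.013652801513672) (35.198490142822266, 137.70681762695312) 0.10120801627635956 handle slope dx/dy 0.05331476568572461 ends -0.05384352423624181 0.08386996958378341
spoon (669.382080078125, 15.198310852050781) (140.58119201660156, 35.61511993408203) 80.4581298828125 handle slope dx/dy 0.05851295450517459 ends -0.05592623107949715 0.08470621657253175
spoon (681.0623168945312, 15.137687683105469) (36.671504974365234, 139.85824584960938) 2.6161959171295166 handle slope dx/dy 0.050914681540791394 ends -0.055271706558073924 0.08496240364683175
knob 188 [0.453  0.0639 0.058 ]
knob 232 [0.4533 0.0657 0.058 ]
```

```bash
python3 - <<'E'
from seg import *
h=I['w2'][30:80,430:470].reshape(-1,3);print('pad hsv',np.percentile(h,[5,50,95],0),'wood',np.median(I['w2'][130:140,380:430].reshape(-1,3),0))
for lo in ((5,60,105),(8,60,105),(8,60,120)):
    m=mask('w2',(400,0,500,110),lo,(25,255,255));print('wpad',m.sum(),circ('w2',edge(m),.008))
for k,roi in(('w1',(240,290,400,335)),('w3',(440,285,590,335)),('w2',(50,290,190,335))):
    m=mask(k,roi,(5,90,40),(20,255,255));w=np.array([plane(C[k],q,.006)[:2] for q in np.argwhere(m)[:,::-1]])
    c=np.array([[w[abs(w[:,1]-y)<.002][:,0].mean(),y] for y in np.arange(-.045,.035,.004)]);v=np.polyfit(c[:,1],c[:,0],1);print('spoon axis',v,'at mid',np.polyval(v,.0147))
for k,uv in(('w1',(252,212)),):print('red handle',plane(C[k],uv,.04))
print('blue handle',plane(C['w1'],(385,207),.04))
E
```

```text
pad hsv [[ 14. 128. 158.]
 [ 15. 131. 180.]
 [ 15. 133. 205.]] wood [ 11. 140.  99.]
wpad 5475 [0.413  0.3524 0.0354]
wpad 5475 [0.413  0.3524 0.0354]
wpad 5322 [0.4129 0.3523 0.0349]
spoon axis [0.0553 0.6738] at mid 0.674582350951787
spoon axis [0.056  0.6737] at mid 0.674508740986611
spoon axis [0.0567 0.6739] at mid 0.6747305769487788
red handle [ 0.5516 -0.0555  0.04  ]
blue handle [0.5465 0.07   0.04  ]
```

>>> carry_out --pt "-0.037 0.1345 0.13 0 0.085" --pt "-0.037 0.1345 0.13 0 0.085" --pt "-0.037 0.1345 0.13 0 0.085" --pt "-0.037 0.1345 0.13 0 0.085" --pt "-0.037 0.1345 0.13 0 0.085" --pt "-0.037 0.1345 0.145 0 0.085" --pt "-0.037 0.1345 0.145 0 0.085" --pt "-0.037 0.1345 0.145 0 0.085"

```text
clock: 5.1
tcp_pos: [0.5844, -0.0857, 0.26]
orientation: [0.004, 3.141, -0.001]
contact_force: [-0.3, -0.8, -0.5]
grip_width: 0.0849
gripper_force: 0.0
```

>>> carry_out --pt "0 0 0.02 0 0.085" --pt "0 0 0.045 0 0.085" --pt "0 0 0.065 0 0.085" --pt "0 0 0.075 0 0.085" --pt "0 0 0.075 0 0.085" --pt "0 0 0.075 0 0.075" --pt "0 0 0.075 0 0.066" --pt "0 0 0.075 0 0.06" --force 25

```text
clock: 5.9
tcp_pos: [0.5851, -0.0839, 0.1858]
orientation: [-0.0, 3.14, 0.0]
contact_force: [-0.8, -0.1, 0.2]
grip_width: 0.0602
gripper_force: 0.5
```

>>> carry_out --pt "0 0 0 0 0.045" --pt "0 0 0 0 0.045" --pt "0 0 0 0 0.045" --pt "0 0 0 0 0.045" --pt "0 0 0 0 0.045" --pt "0 0 0 0 0.045" --pt "0 0 0 0 0.045" --pt "0 0 0 0 0.045"

```text
clock: 6.7
tcp_pos: [0.5851, -0.0839, 0.1859]
orientation: [-0.0, 3.14, 0.0]
contact_force: [-0.4, 0.8, 5.1]
grip_width: 0.0582
gripper_force: 25.7
```

>>> carry_out --pt "0 0 -0.02 0 0.045" --pt "0 0 -0.05 0 0.045" --pt "0 0 -0.085 0 0.045" --pt "0.005 0.03 -0.1 0 0.045" --pt "0.01 0.07 -0.1 0 0.045" --pt "0.015 0.115 -0.1 0 0.045" --pt "0.02 0.16 -0.1 0 0.045" --pt "0.026 0.205 -0.1 0 0.045" --force 35

```text
clock: 7.5
tcp_pos: [0.5581, 0.1226, 0.2852]
orientation: [0.0, 3.141, 0.001]
contact_force: [0.3, 0.2, -1.1]
grip_width: 0.0577
gripper_force: 37.8
```

>>> carry_out --pt "0.006 0.045 0 0 0.045" --pt "0.012 0.09 0 0 0.045" --pt "0.018 0.13 0 0 0.045" --pt "0.022 0.165 0 0 0.045" --pt "0.025 0.19 0 0 0.045" --pt "0.025 0.2 0 0 0.045" --pt "0.025 0.201 0 0 0.045" --pt "0.025 0.201 0 0 0.045"

```text
clock: 8.3
tcp_pos: [0.534, 0.3203, 0.2847]
orientation: [0.002, 3.141, -0.002]
contact_force: [-1.0, -0.6, -1.1]
grip_width: 0.0578
gripper_force: 37.8
```

>>> carry_out --pt "0 0.001 0.02 0 0.045" --pt "0 0.001 0.045 0 0.045" --pt "0 0.001 0.065 0 0.045" --pt "0 0.001 0.077 0 0.045" --pt "0 0.001 0.083 0 0.045" --pt "0 0.001 0.085 0 0.045" --pt "0 0.001 0.086 0 0.045" --pt "0 0.001 0.086 0 0.045"

```text
clock: 9.1
tcp_pos: [0.5339, 0.3231, 0.1995]
orientation: [-0.0, 3.141, 0.001]
contact_force: [-0.9, 0.6, -1.4]
grip_width: 0.0577
gripper_force: 37.8
```

```bash
cat > look.py <<'E'
import sys
from h import *
n=sys.argv[1]; ims=[]
for a in sys.argv[2:]:
    k,x0,y0,x1,y1=a.split(','); im=r.grab_frame(k)[:,:,::-1]; im=im[int(y0):int(y1),int(x0):int(x1)]; ims.append(cv2.resize(im,(int(400),int(400*im.shape[0]/im.shape[1]))))
hh=max(i.shape[0] for i in ims)
cv2.imwrite(f'pics/{n}.png',np.hstack([np.pad(i,((0,hh-i.shape[0]),(0,0),(0,0))) for i in ims]))
o=r.get_obs();print(o['clock'],o['tcp_pos'],o['contact_force'])
E
python3 look.py a side,180,280,480,480 scene,380,180,540,320
```

```text
9.2 [0.53372183 0.32319481 0.19943657] [ 0.7137894   0.0243972  -0.77539447]
```

View pics/a.png

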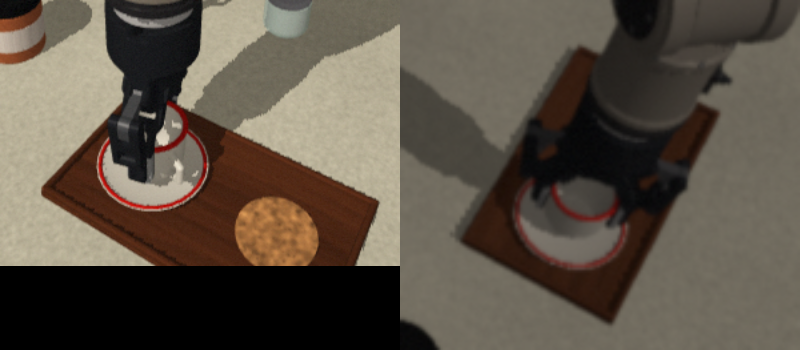

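Cup is upright just above the saucer. Creeping down.

>>> carry_out --pt "0 -0.0012 0.0005 0 0.045" --pt "0 -0.0012 0.001 0 0.045" --pt "0 -0.0012 0.0015 0 0.045" --pt "0 -0.0012 0.002 0 0.045" --pt "0 -0.0012 0.0025 0 0.045" --pt "0 -0.0012 0.003 0 0.045" --pt "0 -0.0012 0.0033 0 0.045" --pt "0 -0.0012 0.0035 0 0.045"

```text
clock: 10.0
tcp_pos: [0.5337, 0.3219, 0.1961]
orientation: [-0.0, 3.141, 0.001]
contact_force: [-2.2, -1.6, 9.4]
grip_width: 0.0578
gripper_force: 38.3
```

>>> carry_out --pt "0 0 -0.0003 0 0.056" --pt "0 0 -0.0003 0 0.059" --pt "0 0 -0.0003 0 0.062" --pt "0 0 -0.0003 0 0.066" --pt "0 0 -0.0003 0 0.072" --pt "0 0 -0.0003 0 0.085" --pt "0 0 -0.0003 0 0.085" --pt "0 0 -0.0003 0 0.085"

```text
clock: 10.8
tcp_pos: [0.5335, 0.3218, 0.1955]
orientation: [0.0, -3.142, -0.0]
contact_force: [-0.7, 0.4, -0.2]
grip_width: 0.0849
gripper_force: 0.0
```

>>> carry_out --pt "0 0 -0.01 0 0.085" --pt "0 0 -0.03 0 0.085" --pt "0 0 -0.06 0 0.085" --pt "0 0 -0.1 0 0.085" --pt "0 0 -0.1 0 0.085" --pt "0.03 -0.06 -0.1 0 0.085" --pt "0.04 -0.1 -0.1 0 0.085" --pt "0.04 -0.13 -0.1 0 0.085"

```text
clock: 11.6
tcp_pos: [0.4916, 0.1895, 0.2955]
orientation: [0.001, -3.14, 0.001]
contact_force: [0.1, -0.6, 0.4]
grip_width: 0.0848
gripper_force: 0.0
```

>>> carry_out --pt "0.0386 -0.1245 0.0 0 0.085" --pt "0.0386 -0.1245 0.0 0 0.085" --pt "0.0386 -0.1245 0.0 0 0.085" --pt "0.0386 -0.1245 0.03 0 0.085" --pt "0.0386 -0.1245 0.0355 0 0.085" --pt "0.0386 -0.1245 0.0355 0 0.085" --pt "0.0386 -0.1245 0.0355 0 0.085" --pt "0.0386 -0.1245 0.0355 0 0.085"

```text
clock: 12.4
tcp_pos: [0.4555, 0.068, 0.2607]
orientation: [-0.002, 3.14, 0.001]
contact_force: [-0.1, -0.2, -0.6]
grip_width: 0.0851
gripper_force: 0.0
```

```bash
python3 - <<'E'
from h import *
import pickle
c=cam('wrist'); cv2.imwrite('pics/w4.png',r.grab_frame('wrist')[:,:,::-1]); pickle.dump(c,open('w4.pkl','wb'))
print(r.get_obs()['tcp_pos'],r.get_obs()['joints'])
E
```

```text
[0.45542248 0.06794451 0.26067297] [-0.49629022  0.34593713  0.25230413  2.19294385 -0.14723264  0.61669374
  1.43402351]
```

View pics/w4.png

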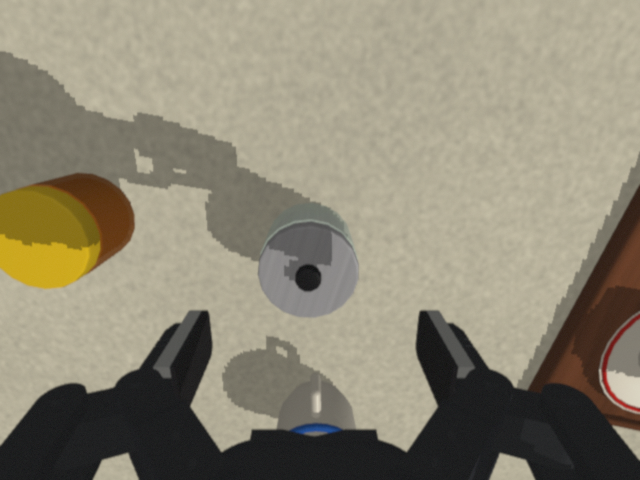

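```bash
python3 - <<'E'
from h import *
import pickle
c=pickle.load(open('w4.pkl','rb'));print(plane(c,(308,277),.059),plane(c,(308,269),.052))
E
```

```text
[0.45137951 0.06493534 0.059     ] [0.45000318 0.06483705 0.052     ]
```

>>> carry_out --pt "0.0033 -0.0028 0.01 0 0.085" --pt "0.0033 -0.0028 0.035 0 0.085" --pt "0.0033 -0.0028 0.06 0 0.085" --pt "0.0033 -0.0028 0.075 0 0.085" --pt "0.0033 -0.0028 0.075 0 0.085" --pt "0.0033 -0.0028 0.075 0 0.075" --pt "0.0033 -0.0028 0.075 0 0.066" --pt "0.0033 -0.0028 0.075 0 0.06" --force 25

```text
clock: 13.25
tcp_pos: [0.452, 0.0645, 0.1858]
orientation: [-0.0, 3.14, 0.001]
contact_force: [0.4, 0.5, 0.6]
grip_width: 0.0603
gripper_force: 0.0
```

>>> carry_out --pt "0 0 0 0 0.045" --pt "0 0 0 0 0.045" --pt "0 0 0 0 0.045" --pt "0 0 0 0 0.045" --pt "0 0 0 0 0.045" --pt "0 0 0 0 0.045" --pt "0 0 0 0 0.045" --pt "0 0 0 0 0.045"

```text
clock: 14.05
tcp_pos: [0.452, 0.0646, 0.186]
orientation: [-0.0, 3.14, 0.001]
contact_force: [-0.7, 0.1, 6.7]
grip_width: 0.0555
gripper_force: 25.3
```

>>> carry_out --pt "0 0 -0.02 0 0.045" --pt "0 0 -0.05 0 0.045" --pt "0 0 -0.085 0 0.045" --pt "0.005 0.03 -0.1 0 0.045" --pt "0.01 0.07 -0.1 0 0.045" --pt "0.015 0.115 -0.1 0 0.045" --pt "0.02 0.16 -0.1 0 0.045" --pt "0.026 0.2 -0.1 0 0.045" --force 35

```text
clock: 14.85
tcp_pos: [0.425, 0.2666, 0.2856]
orientation: [-0.001, 3.141, 0.002]
contact_force: [0.9, -0.4, -1.3]
grip_width: 0.0547
gripper_force: 38.4
```

>>> carry_out --pt "0.006 0.035 0 0 0.045" --pt "0.012 0.065 0 0 0.045" --pt "0.013 0.08 0 0 0.045" --pt "0.013 0.0878 0 0 0.045" --pt "0.013 0.0878 0 0 0.045" --pt "0.013 0.0878 0.04 0 0.045" --pt "0.013 0.0878 0.06 0 0.045" --pt "0.013 0.0878 0.07 0 0.045"

```text
clock: 15.65
tcp_pos: [0.4128, 0.3497, 0.2133]
orientation: [-0.004, -3.14, 0.005]
contact_force: [-0.3, -0.4, -1.6]
grip_width: 0.0547
gripper_force: 38.4
```

>>> carry_out --pt "0 0 0.006 0 0.045" --pt "0 0 0.012 0 0.045" --pt "0 0 0.016 0 0.045" --pt "0 0 0.018 0 0.045" --pt "0 0 0.019 0 0.045" --pt "0 0 0.0195 0 0.045" --pt "0 0 0.02 0 0.045" --pt "0 0 0.0205 0 0.045"

```text
clock: 16.45
tcp_pos: [0.4126, 0.3524, 0.1947]
orientation: [-0.0, 3.141, 0.0]
contact_force: [-0.2, 0.9, -2.0]
grip_width: 0.0549
gripper_force: 38.4
```

>>> carry_out --pt "0 0 0.0003 0 0.045" --pt "0 0 0.0006 0 0.045" --pt "0 0 0.0009 0 0.045" --pt "0 0 0.0012 0 0.045" --pt "0 0 0.0014 0 0.045" --pt "0 0 0.0014 0 0.045" --pt "0 0 0.0014 0 0.045" --pt "0 0 0.0014 0 0.045"

```text
clock: 17.25
tcp_pos: [0.4126, 0.3523, 0.1941]
orientation: [0.0, -3.141, -0.0]
contact_force: [-2.7, -2.4, 10.9]
grip_width: 0.0551
gripper_force: 39.5
```

Contact made; release and head back high for the blue cup.

>>> carry_out --pt "0 0 -0.0004 0 0.053" --pt "0 0 -0.0004 0 0.056" --pt "0 0 -0.0004 0 0.059" --pt "0 0 -0.0004 0 0.064" --pt "0 0 -0.0004 0 0.072" --pt "0 0 -0.0004 0 0.085" --pt "0 0 -0.0004 0 0.085" --pt "0 0 -0.0004 0 0.085"

```text
clock: 18.05
tcp_pos: [0.4126, 0.3523, 0.1935]
orientation: [-0.0, 3.142, -0.0]
contact_force: [0.0, -0.0, 0.7]
grip_width: 0.0853
gripper_force: 0.0
```

>>> carry_out --pt "0 0 -0.01 0 0.085" --pt "0 0 -0.03 0 0.085" --pt "0 0 -0.06 0 0.085" --pt "0 0 -0.1 0 0.085" --pt "0 0 -0.12 0 0.085" --pt "0 -0.05 -0.12 0 0.085" --pt "0 -0.1 -0.12 0 0.085" --pt "0 -0.1 -0.12 0 0.085"

```text
clock: 18.85
tcp_pos: [0.4127, 0.2455, 0.314]
orientation: [-0.013, -3.14, 0.005]
contact_force: [-0.2, -0.3, -0.2]
grip_width: 0.085
gripper_force: 0.0
```

```bash
python3 look.py b side,180,280,480,480 scene,380,180,540,320; python3 - <<'E'
from h import *
import pickle
c=cam('wrist'); cv2.imwrite('pics/w5.png',r.grab_frame('wrist')[:,:,::-1]); pickle.dump(c,open('w5.pkl','wb'))
E
```

```text
18.95 [0.41280914 0.25120883 0.31432333] [ 0.04114977  1.07560861 -0.07314306]
```

View pics/b.png

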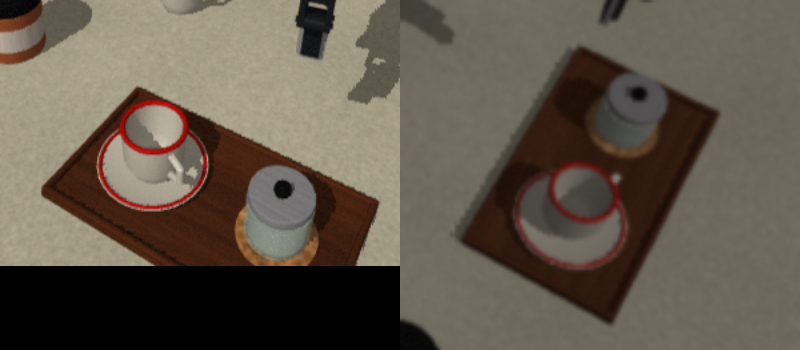

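Both items of the wood tray are upright and centred. On to the blue cup.

>>> carry_out --pt "-0.175 -0.1825 0 0 0.085" --pt "-0.175 -0.1825 0 0 0.085" --pt "-0.175 -0.1825 0 0 0.085" --pt "-0.175 -0.1825 0 0 0.085" --pt "-0.175 -0.1825 0 0 0.085" --pt "-0.175 -0.1825 0 0 0.085" --pt "-0.175 -0.1825 0.03 0 0.085" --pt "-0.175 -0.1825 0.054 0 0.085"

```text
clock: 19.8
tcp_pos: [0.5883, 0.0715, 0.2588]
orientation: [-0.003, 3.141, 0.002]
contact_force: [-0.9, 0.4, -0.5]
grip_width: 0.0848
gripper_force: 0.0
```

>>> carry_out --pt "0 0 0 0 0.085" --pt "0 0 0 0 0.085" --pt "0 0 0.02 0 0.085" --pt "0 0 0.045 0 0.085" --pt "0 0 0.065 0 0.085" --pt "0 0 0.075 0 0.085" --pt "0 0 0.075 0 0.085" --pt "0 0 0.075 0 0.085" --force 25

```text
clock: 20.6
tcp_pos: [0.5883, 0.0701, 0.1857]
orientation: [-0.001, 3.14, 0.001]
contact_force: [-0.2, 0.5, 0.5]
grip_width: 0.0852
gripper_force: 0.0
```

>>> carry_out --pt "0 0 0 0 0.075" --pt "0 0 0 0 0.066" --pt "0 0 0 0 0.06" --pt "0 0 0 0 0.045" --pt "0 0 0 0 0.045" --pt "0 0 0 0 0.045" --pt "0 0 0 0 0.045" --pt "0 0 0 0 0.045"

```text
clock: 21.4
tcp_pos: [0.588, 0.0699, 0.1853]
orientation: [-0.0, 3.141, 0.001]
contact_force: [-1.5, -0.2, 5.5]
grip_width: 0.0577
gripper_force: 25.9
```

>>> carry_out --pt "0 0 -0.02 0 0.045" --pt "0 0 -0.05 0 0.045" --pt "0 0 -0.085 0 0.045" --pt "0.004 -0.03 -0.1 0 0.045" --pt "0.01 -0.07 -0.1 0 0.045" --pt "0.016 -0.115 -0.1 0 0.045" --pt "0.022 -0.16 -0.1 0 0.045" --pt "0.0283 -0.2047 -0.1 0 0.045" --force 35

```text
clock: 22.2
tcp_pos: [0.5588, -0.1365, 0.2846]
orientation: [0.001, -3.142, -0.0]
contact_force: [0.3, 0.0, -1.4]
grip_width: 0.0577
gripper_force: 37.7
```

>>> carry_out --pt "0.006 -0.045 0 0 0.045" --pt "0.012 -0.09 0 0 0.045" --pt "0.018 -0.13 0 0 0.045" --pt "0.024 -0.165 0 0 0.045" --pt "0.03 -0.19 0 0 0.045" --pt "0.03 -0.203 0 0 0.045" --pt "0.03 -0.206 0 0 0.045" --pt "0.03 -0.206 0 0 0.045"

```text
clock: 23.0
tcp_pos: [0.53, -0.3399, 0.2842]
orientation: [0.002, -3.142, -0.002]
contact_force: [-0.2, 0.4, -1.6]
grip_width: 0.0574
gripper_force: 37.8
```

>>> carry_out --pt "0 0 0.02 0 0.045" --pt "0 0 0.045 0 0.045" --pt "0 0 0.065 0 0.045" --pt "0 0 0.077 0 0.045" --pt "0 0 0.083 0 0.045" --pt "0 0 0.085 0 0.045" --pt "0 0 0.086 0 0.045" --pt "0 0 0.0865 0 0.045"

```text
clock: 23.8
tcp_pos: [0.5298, -0.3411, 0.1988]
orientation: [-0.0, 3.14, -0.001]
contact_force: [-0.5, 0.4, -0.8]
grip_width: 0.0578
gripper_force: 37.7
```

>>> carry_out --pt "0 0 0.0003 0 0.045" --pt "0 0 0.0006 0 0.045" --pt "0 0 0.0009 0 0.045" --pt "0 0 0.0012 0 0.045" --pt "0 0 0.0015 0 0.045" --pt "0 0 0.0015 0 0.045" --pt "0 0 0.0015 0 0.045" --pt "0 0 0.0015 0 0.045"

```text
clock: 24.6
tcp_pos: [0.5294, -0.3409, 0.1965]
orientation: [0.0, -3.142, -0.0]
contact_force: [0.2, 0.8, -1.5]
grip_width: 0.0575
gripper_force: 37.7
```

>>> carry_out --pt "0 0 0.0003 0 0.045" --pt "0 0 0.0006 0 0.045" --pt "0 0 0.0009 0 0.045" --pt "0 0 0.0012 0 0.045" --pt "0 0 0.0013 0 0.045" --pt "0 0 0.0013 0 0.045" --pt "0 0 0.0013 0 0.045" --pt "0 0 0.0013 0 0.045"

```text
clock: 25.4
tcp_pos: [0.5295, -0.3409, 0.1954]
orientation: [-0.0, 3.141, 0.0]
contact_force: [-0.3, 0.5, 3.2]
grip_width: 0.0575
gripper_force: 38.0
```

>>> carry_out --pt "0 0 0 0 0.056" --pt "0 0 0 0 0.059" --pt "0 0 0 0 0.062" --pt "0 0 0 0 0.066" --pt "0 0 0 0 0.072" --pt "0 0 0 0 0.085" --pt "0 0 0 0 0.085" --pt "0 0 0 0 0.085"

```text
clock: 26.2
tcp_pos: [0.5294, -0.3409, 0.1952]
orientation: [0.0, -3.142, -0.0]
contact_force: [0.0, -0.1, 0.8]
grip_width: 0.0848
gripper_force: 0.0
```

>>> carry_out --pt "0 0 -0.01 0 0.085" --pt "0 0 -0.03 0 0.085" --pt "0 0 -0.06 0 0.085" --pt "0 0 -0.1 0 0.085" --pt "0.02 0.04 -0.1 0 0.085" --pt "0.035 0.085 -0.1 0 0.085" --pt "0.05 0.13 -0.1 0 0.085" --pt "0.065 0.175 -0.1 0 0.085"

```text
clock: 27.0
tcp_pos: [0.4636, -0.1645, 0.296]
orientation: [0.001, 3.14, 0.0]
contact_force: [0.0, 0.3, 0.6]
grip_width: 0.0849
gripper_force: 0.0
```

>>> carry_out --pt "0.01 0.04 0 0 0.085" --pt "0.02 0.075 0 0 0.085" --pt "0.03 0.0904 0 0 0.085" --pt "0.03 0.0904 0.03 0 0.085" --pt "0.03 0.0904 0.036 0 0.085" --pt "0.03 0.0904 0.036 0 0.085" --pt "0.03 0.0904 0.036 0 0.085" --pt "0.03 0.0904 0.036 0 0.085"

```text
clock: 27.8
tcp_pos: [0.4349, -0.0761, 0.26]
orientation: [0.002, 3.14, -0.0]
contact_force: [0.1, 0.7, -0.1]
grip_width: 0.0853
gripper_force: 0.0
```

```bash
python3 - <<'E'
from seg import *
c=cam('wrist');im=r.grab_frame('wrist')[:,:,::-1]; cv2.imwrite('pics/w6.png',im);C['w6']=c;I['w6']=cv2.cvtColor(np.ascontiguousarray(im),cv2.COLOR_BGR2HSV)
m=mask('w6',(200,150,430,400),(20,120,60),(32,255,255));print(m.sum(),circ('w6',edge(m),.054))
o=r.get_obs();print(o['tcp_pos'],o['joints'])
E
python3 look.py c wrist,0,0,640,480 side,300,120,500,260
```

```text
7804 [ 0.4322 -0.0755  0.0273]
[ 0.4348 -0.076   0.26  ] [-0.2167  0.3237  0.2915  2.2369 -0.1631  0.5985  1.7654]
27.95 [ 0.43464565 -0.07582466  0.25971754] [-0.76799358 -0.34493238 -0.0807218 ]
```

View pics/c.png

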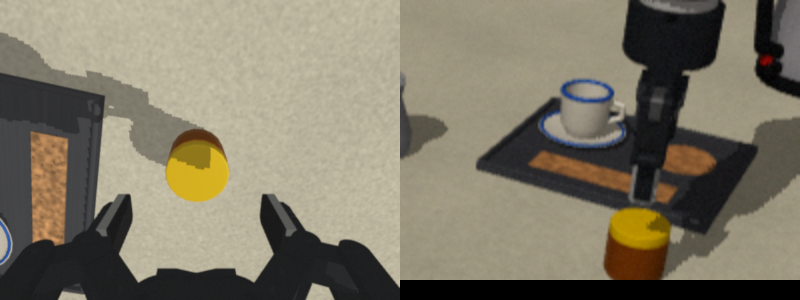

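Blue cup stands on its saucer, and the honey jar is between the fingers.

>>> carry_out --pt "0.0012 0 0.01 0 0.085" --pt "0.0012 0 0.035 0 0.085" --pt "0.0012 0 0.06 0 0.085" --pt "0.0012 0 0.0745 0 0.085" --pt "0.0012 0 0.0745 0 0.085" --pt "0.0012 0 0.0745 0 0.075" --pt "0.0012 0 0.0745 0 0.066" --pt "0.0012 0 0.0745 0 0.06" --force 25

```text
clock: 28.75
tcp_pos: [0.4336, -0.0755, 0.1854]
orientation: [-0.0, 3.14, 0.0]
contact_force: [-0.4, -0.5, 1.3]
grip_width: 0.0602
gripper_force: 0.0
```

>>> carry_out --pt "0 0 0 0 0.045" --pt "0 0 0 0 0.045" --pt "0 0 0 0 0.045" --pt "0 0 0 0 0.045" --pt "0 0 0 0 0.045" --pt "0 0 0 0 0.045" --pt "0 0 0 0 0.045" --pt "0 0 0 0 0.045"

```text
clock: 29.55
tcp_pos: [0.4335, -0.0755, 0.1856]
orientation: [-0.0, 3.14, 0.0]
contact_force: [-1.4, -0.0, 6.0]
grip_width: 0.0555
gripper_force: 25.3
```

>>> carry_out --pt "0 0 -0.02 0 0.045" --pt "0 0 -0.05 0 0.045" --pt "0 0 -0.085 0 0.045" --pt "0.003 -0.03 -0.1 0 0.045" --pt "0.007 -0.07 -0.1 0 0.045" --pt "0.012 -0.115 -0.1 0 0.045" --pt "0.017 -0.16 -0.1 0 0.045" --pt "0.021 -0.2 -0.1 0 0.045" --force 35

```text
clock: 30.35
tcp_pos: [0.4114, -0.2774, 0.2852]
orientation: [0.0, 3.141, -0.0]
contact_force: [1.1, 0.1, -2.5]
grip_width: 0.055
gripper_force: 38.2
```

>>> carry_out --pt "0.004 -0.03 0 0 0.045" --pt "0.0045 -0.0385 0 0 0.045" --pt "0.0045 -0.0385 0 0 0.045" --pt "0.0045 -0.0385 0.01 0 0.045" --pt "0.0045 -0.0385 0.035 0 0.045" --pt "0.0045 -0.0385 0.06 0 0.045" --pt "0.0045 -0.0385 0.075 0 0.045" --pt "0.0045 -0.0385 0.08 0 0.045"

```text
clock: 31.15
tcp_pos: [0.4076, -0.3116, 0.2025]
orientation: [0.005, -3.138, -0.005]
contact_force: [-0.8, -0.3, -2.5]
grip_width: 0.0552
gripper_force: 38.2
```

>>> carry_out --pt "0 0 0.003 0 0.045" --pt "0 0 0.006 0 0.045" --pt "0 0 0.008 0 0.045" --pt "0 0 0.009 0 0.045" --pt "0 0 0.0095 0 0.045" --pt "0 0 0.01 0 0.045" --pt "0 0 0.0103 0 0.045" --pt "0 0 0.0105 0 0.045"

```text
clock: 31.95
tcp_pos: [0.4077, -0.3141, 0.1943]
orientation: [-0.0, 3.141, -0.0]
contact_force: [-0.5, -0.1, -2.0]
grip_width: 0.0552
gripper_force: 38.2
```

>>> carry_out --pt "0 0 0.0003 0 0.045" --pt "0 0 0.0006 0 0.045" --pt "0 0 0.0009 0 0.045" --pt "0 0 0.0012 0 0.045" --pt "0 0 0.0014 0 0.045" --pt "0 0 0.0014 0 0.045" --pt "0 0 0.0014 0 0.045" --pt "0 0 0.0014 0 0.045"

```text
clock: 32.75
tcp_pos: [0.4077, -0.3141, 0.1937]
orientation: [0.0, 3.141, 0.001]
contact_force: [-3.8, 3.0, 11.6]
grip_width: 0.0547
gripper_force: 39.5
```

>>> carry_out --pt "0 0 -0.0004 0 0.053" --pt "0 0 -0.0004 0 0.056" --pt "0 0 -0.0004 0 0.059" --pt "0 0 -0.0004 0 0.064" --pt "0 0 -0.0004 0 0.072" --pt "0 0 -0.0004 0 0.085" --pt "0 0 -0.0004 0 0.085" --pt "0 0 -0.0004 0 0.085"

```text
clock: 33.55
tcp_pos: [0.4077, -0.314, 0.1931]
orientation: [0.0, -3.142, -0.0]
contact_force: [0.2, -0.5, 0.5]
grip_width: 0.0851
gripper_force: 0.0
```

>>> carry_out --pt "0 0 -0.01 0 0.085" --pt "0 0 -0.03 0 0.085" --pt "0 0 -0.06 0 0.085" --pt "0 0 -0.1 0 0.085" --pt "-0.02 0.024 -0.12 0 0.085" --pt "-0.05 0.06 -0.12 0 0.085" --pt "-0.08 0.096 -0.12 0 0.085" --pt "-0.107 0.132 -0.12 0 0.085"

```text
clock: 34.35
tcp_pos: [0.5158, -0.1806, 0.3145]
orientation: [0.0, 3.14, -0.0]
contact_force: [0.6, -0.8, -0.1]
grip_width: 0.0852
gripper_force: 0.0
```

>>> carry_out --pt "-0.025 0.03 0 0.15 0.085" --pt "-0.055 0.065 0 0.3 0.085" --pt "-0.085 0.1 0 0.45 0.07" --pt "-0.115 0.14 0 0.6 0.05" --pt "-0.14 0.175 0 0.75 0.04" --pt "-0.16 0.1967 0 0.9 0.04" --pt "-0.16 0.1967 0 1.05 0.04" --pt "-0.16 0.1967 0 1.2 0.04" --force 25

```text
clock: 35.15
tcp_pos: [0.6751, 0.0164, 0.3136]
orientation: [-1.778, -2.59, -0.0]
contact_force: [-0.0, -0.5, -0.2]
grip_width: 0.0402
gripper_force: 0.0
```

>>> carry_out --pt "0 0 0 0.15 0.04" --pt "0 0 0 0.3 0.04" --pt "0 0 0 0.427 0.04" --pt "0 0 0 0.427 0.04" --pt "0 0 0.03 0.427 0.04" --pt "0 0 0.05 0.427 0.04" --pt "0 0 0.05 0.427 0.04" --pt "0 0 0.05 0.427 0.04"

```text
clock: 35.95
tcp_pos: [0.6748, 0.0146, 0.2638]
orientation: [-2.281, -2.16, -0.0]
contact_force: [-0.2, -0.8, 0.9]
grip_width: 0.04
gripper_force: 0.0
```

```bash
python3 - <<'E'
from seg import *
c=cam('wrist');im=np.ascontiguousarray(r.grab_frame('wrist')[:,:,::-1]); cv2.imwrite('pics/w7.png',im);pickle.dump(c,open('w7.pkl','wb'))
o=r.get_obs();M=R.from_rotvec(o['orientation']).as_matrix();print(o['tcp_pos'],o['joints'],'ty yaw',np.degrees(np.arctan2(M[1,1],M[0,1])))
E
```

```text
[0.6751 0.0144 0.2645] [-0.5649  0.7258  0.6779  1.6983 -0.5525  0.9159  0.2809] ty yaw -3.1389971373850196
```

View pics/w7.png

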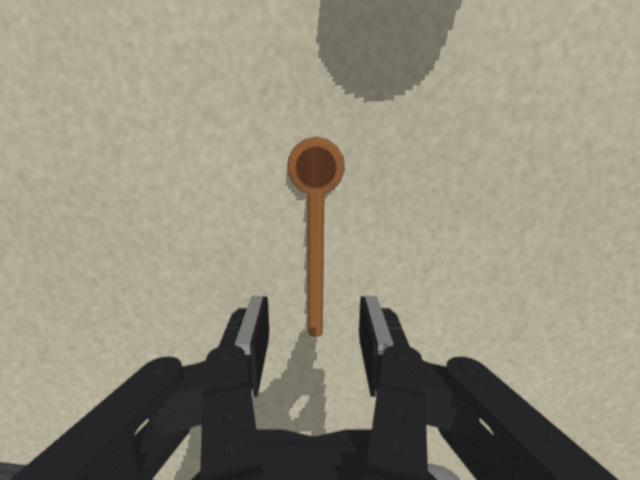

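```bash
python3 - <<'E'
from h import *
import pickle
c=pickle.load(open('w7.pkl','rb'));a,b=plane(c,(316,137.5),.007),plane(c,(315.5,335),.007);print(a,b,(a+b)/2,np.linalg.norm(a-b),np.degrees(np.arctan2(*(a-b)[1::-1])))
o=r.get_obs();M=R.from_rotvec(o['orientation']).as_matrix();print((M.T@((a+b)/2-o['tcp_pos'])))
E
```

```text
[0.67966829 0.08398003 0.007     ] [ 0.67216376 -0.05390134  0.007     ] [0.67591602 0.01503935 0.007     ] 0.13808544195512432 86.88461197261168
[0.00062479 0.00035299 0.25752227]
```

>>> carry_out --pt "0 0 0.03 0 0.04" --pt "0 0 0.06 0 0.04" --pt "0 0 0.075 0 0.04" --pt "0 0 0.083 0 0.04" --pt "0 0 0.086 0 0.04" --pt "0 0 0.087 0 0.035" --pt "0 0 0.087 0 0.025" --pt "0 0 0.087 0 0.018" --force 25

```text
clock: 36.8
tcp_pos: [0.6751, 0.0147, 0.1772]
orientation: [2.282, 2.158, 0.002]
contact_force: [-0.2, 0.1, 0.4]
grip_width: 0.0181
gripper_force: 0.0
```

>>> carry_out --pt "0 0 0 0 0.012" --pt "0 0 0 0 0.008" --pt "0 0 0 0 0.004" --pt "0 0 0 0 0.004" --pt "0 0 0 0 0.004" --pt "0 0 0 0 0.004" --pt "0 0 0 0 0.004" --pt "0 0 0 0 0.004"

```text
clock: 37.6
tcp_pos: [0.675, 0.0147, 0.1769]
orientation: [2.282, 2.158, 0.002]
contact_force: [-1.0, 1.2, 5.5]
grip_width: 0.0097
gripper_force: 26.1
```

>>> carry_out --pt "0 0 -0.01 0 0.004" --pt "0 0 -0.035 0 0.004" --pt "0 0 -0.07 0 0.004" --pt "0 0 -0.1 0 0.004" --pt "-0.015 -0.01 -0.12 0 0.004" --pt "-0.04 -0.025 -0.12 0 0.004" --pt "-0.07 -0.045 -0.12 0 0.004" --pt "-0.1 -0.064 -0.12 0 0.004"

```text
clock: 38.4
tcp_pos: [0.6042, -0.0823, 0.2967]
orientation: [2.282, 2.159, 0.0]
contact_force: [0.1, -0.4, 0.5]
grip_width: 0.01
gripper_force: 25.4
```

>>> carry_out --pt "-0.025 -0.016 0 -0.15 0.004" --pt "-0.055 -0.035 0 -0.3 0.004" --pt "-0.085 -0.055 0 -0.45 0.004" --pt "-0.115 -0.074 0 -0.6 0.004" --pt "-0.14 -0.09 0 -0.75 0.004" --pt "-0.155 -0.1 0 -0.9 0.004" --pt "-0.1665 -0.1066 0 -1.05 0.004" --pt "-0.1665 -0.1066 0 -1.2 0.004"

```text
clock: 39.2
tcp_pos: [0.4876, -0.2441, 0.2967]
orientation: [-0.662, -3.071, 0.002]
contact_force: [-0.1, 0.3, -0.6]
grip_width: 0.0096
gripper_force: 25.4
```

>>> carry_out --pt "0 0 0 -0.15 0.004" --pt "0 0 0 -0.208 0.004" --pt "0 0 0 -0.208 0.004" --pt "0 0 0.03 -0.208 0.004" --pt "0 0 0.055 -0.208 0.004" --pt "0 0 0.07 -0.208 0.004" --pt "0 0 0.07 -0.208 0.004" --pt "0 0 0.07 -0.208 0.004"

```text
clock: 40.0
tcp_pos: [0.4896, -0.242, 0.2266]
orientation: [-0.344, -3.123, 0.0]
contact_force: [1.1, -0.3, 1.5]
grip_width: 0.01
gripper_force: 25.4
```

```bash
python3 - <<'E'
from seg import *
c=cam('wrist');im=np.ascontiguousarray(r.grab_frame('wrist')[:,:,::-1]); cv2.imwrite('pics/w8.png',im);pickle.dump(c,open('w8.pkl','wb'))
o=r.get_obs();M=R.from_rotvec(o['orientation']).as_matrix();print(o['tcp_pos'],o['joints'],'ty yaw',np.degrees(np.arctan2(M[1,1],M[0,1])))
E
python3 look.py d wrist,0,0,640,480 side,320,140,520,260
```

```text
[ 0.4898 -0.2422  0.2271] [ 0.0837  0.5281  0.3345  2.019  -0.2817  0.6367  1.9551] ty yaw 77.42430650546417
40.15 [ 0.48992841 -0.24211138  0.22733379] [-0.05466567 -0.4279276   0.56053674]
```

View pics/d.png

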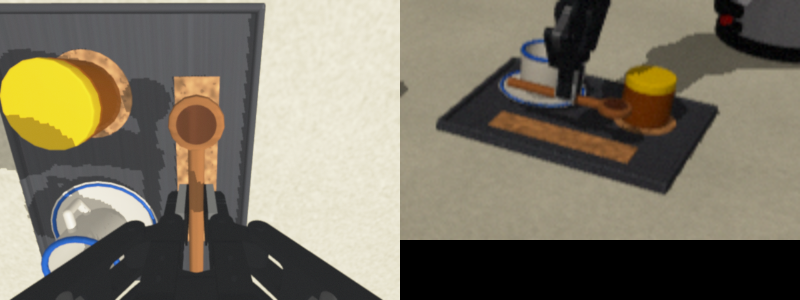

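The spoon is over the strip and in line with it. The honey jar is on its pad and the blue cup is on its saucer. Lowering.

>>> carry_out --pt "0 0 0.015 0 0.004" --pt "0 0 0.027 0 0.004" --pt "0 0 0.034 0 0.004" --pt "0 0 0.038 0 0.004" --pt "0 0 0.04 0 0.004" --pt "0 0 0.0405 0 0.004" --pt "0 0 0.041 0 0.004" --pt "0 0 0.0413 0 0.004"

```text
clock: 40.95
tcp_pos: [0.4895, -0.2419, 0.1851]
orientation: [0.343, 3.122, -0.0]
contact_force: [-0.1, -0.4, -0.3]
grip_width: 0.01
gripper_force: 25.4
```

>>> carry_out --pt "0 0 0.0003 0 0.004" --pt "0 0 0.0006 0 0.004" --pt "0 0 0.0008 0 0.004" --pt "0 0 0.0008 0 0.004" --pt "0 0 0.0008 0 0.004" --pt "0 0 0.0008 0 0.004" --pt "0 0 0.0008 0 0.004" --pt "0 0 0.0008 0 0.004"

```text
clock: 41.75
tcp_pos: [0.4895, -0.2419, 0.1848]
orientation: [0.343, 3.122, 0.0]
contact_force: [-1.4, 1.0, 7.8]
grip_width: 0.0101
gripper_force: 26.3
```

Contact. Release, rise and retreat.

>>> carry_out --pt "0 0 -0.0003 0 0.009" --pt "0 0 -0.0003 0 0.011" --pt "0 0 -0.0003 0 0.014" --pt "0 0 -0.0003 0 0.02" --pt "0 0 -0.0003 0 0.028" --pt "0 0 -0.0003 0 0.035" --pt "0 0 -0.0003 0 0.035" --pt "0 0 -0.0003 0 0.035"

```text
clock: 42.55
tcp_pos: [0.4894, -0.2418, 0.1843]
orientation: [-0.343, -3.123, -0.0]
contact_force: [0.0, 0.0, 0.9]
grip_width: 0.0349
gripper_force: 0.0
```

>>> carry_out --pt "0 0 -0.01 0 0.035" --pt "0 0 -0.03 0 0.035" --pt "0 0 -0.06 0 0.035" --pt "0 0 -0.1 0 0.035" --pt "0 0 -0.15 0 0.035" --pt "0 0.05 -0.2 0 0.035" --pt "0 0.05 -0.2 0 0.035" --pt "0 0.05 -0.2 0 0.035"

```text
clock: 43.35
tcp_pos: [0.5015, -0.191, 0.3876]
orientation: [0.336, 3.118, 0.002]
contact_force: [-0.3, 0.5, -0.3]
grip_width: 0.0351
gripper_force: 0.0
```

```bash
python3 - <<'E'
from seg import *
c=cam('wrist');im=np.ascontiguousarray(r.grab_frame('wrist')[:,:,::-1]); cv2.imwrite('pics/w9.png',im);pickle.dump(c,open('w9.pkl','wb'))
E
python3 look.py e wrist,0,0,640,480 scene,120,110,520,340
```

```text
43.5 [ 0.49950529 -0.19367256  0.38385627] [-0.10608609 -0.3123571  -0.36166195]
```

View pics/e.png

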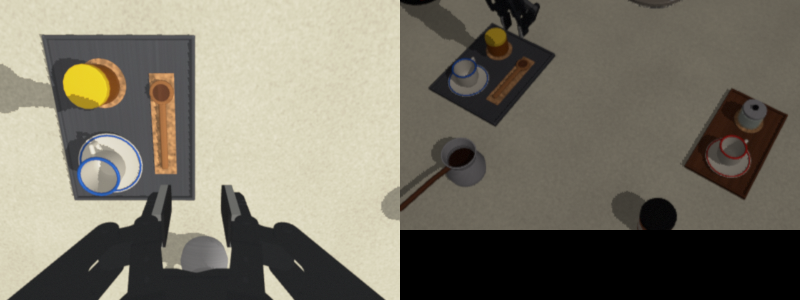

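```bash
python3 - <<'E'
from seg import *
for k in('w5','w9'):
    C[k]=pickle.load(open(k+'.pkl','rb'));I[k]=cv2.cvtColor(cv2.imread(f'pics/{k}.png'),cv2.COLOR_BGR2HSV)
def ringfit(k,pts,z,c0,tol=.006):
    w=np.array([plane(C[k],p,z)[:2] for p in pts]);q=np.array(c0,float)
    for _ in range(6):
        s=w[abs(np.hypot(*(w-q).T)-.0285)<tol]; f=least_squares(lambda v:np.hypot(*(s-v).T)-.0283,q,loss='soft_l1',f_scale=.001);q=f.x;tol=max(tol*.7,.002)
    return q,len(s)
print('blue',ringfit('w9',blue('w9',(110,200,240,330)),.061,(.5295,-.341)))
print('red',ringfit('w5',red('w5',(330,100,640,480)),.061,(.5337,.3218)))
m=mask('w9',(90,80,200,180),(20,120,60),(32,255,255));print('honey',circ('w9',edge(m),.062))
m=mask('w9',(235,110,290,285),(5,60,60),(25,255,255));w=np.array([plane(C['w9'],q,.008)[:2] for q in edge(m)]);print('strip',cv2.minAreaRect((w*1000).astype(np.float32)))
v=I['w9'][110:285,235:290];mm=((v[...,0]<20)&(v[...,1]>150)).astype(np.uint8);n,l,s,_=cv2.connectedComponentsWithStats(mm);i=1+np.argmax(s[1:,4]);w=np.array([plane(C['w9'],q+[235,110],.013)[:2] for q in np.argwhere(l==i)[:,::-1]]);print('spoon',cv2.minAreaRect((w*1000).astype(np.float32)),s[i])
E
```

```text
blue (array([ 0.5293, -0.3418]), 787)
red (array([0.5334, 0.3213]), 645)
honey [ 0.4084 -0.3125  0.028 ]
strip ((490.17822265625, -242.78213500976562), (38.79249954223633, 161.60214233398438), 77.50640106201172)
spoon ((488.5692138671875, -243.64454650878906), (32.12611770629883, 136.7980499267578), 75.63748931884766) [   4   17   36  140 1297]
```

```bash
python3 -c "
from bench import r
print(r.hand_in())"
```

```text
the job is handed in; nothing more can be done
None
```

Both coffee trays are made up as asked and the job was handed in at about 43.5 s; in the last pictures everything stands upright, about 2 mm or less from its mark where measured (sugar jar judged by eye), with the cezve and tin left alone.

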